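Set the strain viewer's analyser to the limit mark

TASK

Get the strain viewer ready to check the glass blank: press the green button on the lamp supply fully in, and turn the black analyser ring by gently pushing its finger post round (do not pinch it), either way, until the white index line lines up with the red line of the limit mark on the scale. Keep off the polariser disc in the middle of the ring, leave the red mark where it is set, and do not move the blank or anything else on the table.

Things in the scene. Friction and masses are not known exactly. Their poses are not given: they have to be found in the camera images.
- viewer: strain viewer, fixed: white light box 68 mm high reaching 106 mm to its front (-x), 156 mm to the back, 106 mm to the sides of the origin; a back column (ends 195 mm up) carries a fixed light ring scale, 185 mm diameter, top 192 mm above the table, a line every 5 degrees, in which the black analyser ring turns. Only the finger post stands above the ring. Origin on the table under the ring's axis
- analyser (a joint): angle (rad) of the black analyser ring about the viewer's vertical axis, growing anticlockwise seen from above; at 0 its white index line points to the viewer's front (-x). It turns either way with no stop in reach, stiffly (about 2 N at the finger post), and stays where it is left. Ring: 140 mm outer diameter, flat rim 25 mm wide, top 195 mm above the table
- index (a point): outer end of the white index line on the analyser ring, 70 mm from the axis, 195 mm above the table; the line is 3 mm wide and runs 23 mm inward from here, across the rim
- finger_post: upright round blue post with a domed top on the rim of the analyser ring, for turning it with a fingertip: 10 mm diameter, 30 mm high above the ring, 57 mm from the axis, fixed to the ring 90 degrees anticlockwise (seen from above) from the index line. Origin at its foot, 195 mm above the table
- polariser: dark clear polariser disc, 91 mm diameter, filling the middle of the analyser ring and turning with it; its face lies 7 mm below the top of the ring's rim. Origin on the axis of the viewer, at table height (its face is 188 mm above the origin)
- limit_mark (a joint): angle of the red limit mark about the same axis, rad, same sense and zero as analyser; so the index is on the mark when both are equal or differ by whole turns (2 pi). It is a stiff clip on the scale and stays put unless it is knocked
- red_line (a point): inner end of the red line of the limit mark, 71.5 mm from the axis, 193 mm above the table, at the border of scale and analyser ring; the line is 3 mm wide and runs outward over the scale to a red clip that reaches 110 mm from the axis and 196 mm above the table
- lamp_supply: dark grey box that feeds the viewer's lamp, fixed to the table on the left or the right of the viewer, 150 x 105 mm, 89 mm high, with a round green button on its lid; origin at the centre of its underside, z up
- button_top (a point): centre of the top face of the round green lamp button, 29 mm diameter, about 100 mm above the table when out (11 mm above the lid), 94 mm when in
- lamp_button (a joint): how far the lamp button is pressed, m: 0 out (lamp off) to 0.006 fully in (lamp on). It is pressed straight down, gives way at about 2.5 N and latches: it stays in where it is pushed to
- blank: bystander: clear moulded glass lens blank, 68 mm diameter, 14 mm thick, lying loose on the light stage under the analyser; origin at the centre of its underside
- lens_tray: bystander: loose grey-blue plastic tray 170 x 130 mm, 28 mm high, with two lens cells in it; origin at the centre of its underside
- cell_a: bystander: round aluminium lens cell, 44 mm diameter, 16 mm high, loose in the tray; origin at the centre of its underside
- cell_b: bystander: a second such lens cell, in the same tray
- loupe: bystander: black loupe standing on the table, 45 mm diameter, 42 mm high; origin at the centre of its underside
- blower: bystander: black rubber dust blower with a red nozzle, standing, 56 mm diameter, 100 mm high; origin at the centre of its underside
- tissue_box: bystander: pale blue box of lens tissue 110 x 75 x 45 mm high; origin at the centre of its underside
- caliper: bystander: steel caliper with a black display, lying flat, about 220 mm long along its own x, 18 mm high; origin under the beam
Not all that is in view belongs to the job. What is shaped like the lamp_supply but blue is not meant.

How it is judged (in metres and radians):
At the end, for the whole second after the job is handed in: The lamp button is in (at least 4.5 of its 6 mm), the analyser ring is at rest, and the outer end of its white index line is within 4.2 mm (about 3.2 degrees) of the inner end of the red line; the red mark, the blank and everything else on the table are where they were (value of joint lamp_button above 0.0045 m and horizontal distance between index and red_line below 0.0042 m and velocity of joint analyser between -0.02 and 0.02 rad/s and distance of red_line from where it was at the start of the episode below 0.003 m and distance of blank from where it was at the start of the episode below 0.015 m); the robot touches nothing.
It fails at once if the blank or another thing on the table lifted or shifted by more than 15 mm (distance of any of blank, lens_tray, cell_a, cell_b, loupe, blower, tissue_box, caliper from where it was at the start of the episode above 0.015 m).
It fails at once if the red limit mark knocked off its setting (by more than 3 mm) (distance of red_line from where it was at the start of the episode above 0.003 m).
It fails at once if the polariser disc touched (over 1 N) (contact force between any of the fingers, the arm and polariser above 1 N).
It fails at once if the finger post pinched or forced (over 18 N) instead of gently pushed (contact force between the fingers and finger_post above 18 N).
It also fails if it takes over 61 s, if anything falls off the work surface, if the arm or the gripper's body presses on something with over 40 N, if the wrist force passes 120 N, or if a joint passes its speed limit or range.

ROBOT

A 6-joint arm with a two-finger parallel gripper is mounted at the origin on the work surface. World frame = base frame: x ahead of the robot, y to its left, z up, the work surface at z = 0. Lengths are in mm, angles in rad, forces in N, time in s.
With the tool pointing down it reaches from about 275 to 1000 mm from the base axis. Payload 8.4 kg.
Tool frame: the origin (TCP) lies on the centre line of the jaws, within the pads' length; the fingertips stand 22 mm ahead of it and the grasp point (between the pads) lies 3 mm ahead of it; z points along the fingers, y is the direction in which the jaws open and shut (so a half turn about z gives the same grasp; the last joint's range is limited). The gripper opens to 85 mm and grips with 20 to 120 N. Pads are 22 mm wide; open, the fingers measure 114 mm over their backs; the gripper's body (76 mm by 85 mm) begins 54 mm behind the grasp point. The pads swing forward as they close: fully open they stand 13 mm farther back than shut.
Start: joints at [-1.121, 0.353, 1.633, -0, 1.155, -0.002], TCP at [272.865, -562.292, 253.281] pointing down, gripper open.
Joint ranges: [-2.63, 2.63], [-0.92, 2.1], [0.06, 2.66], [-1.3, 4.44], [0, 2.69], [-3.02, 3.02]. Speed limits (rad/s): [2.22, 2.22, 2.79, 3.14, 3.14, 3.14].

INTERFACE

Orientations are given as [roll, pitch, yaw] about the fixed x, y, z axes, in that order (R = Rz(yaw) Ry(pitch) Rx(roll)).
In Python, from rig import r gives the robot as it stands.
- The arm moves only by the tool carry_out, never from a script. Its argument "rows" is text: rows parted by semicolons, each of 5 numbers parted by spaces: the opening, from 0 (shut) to 1 (fully open), then the shift along the tool's x, y, z in units of 30 mm (1.0 is 30 mm), then the turn about the tool's z in units of 8 degrees (1.0 is 8 degrees). A call has 1 to 12 rows; each row shifts and turns the commanded pose from where the row before left it, along the tool's axes as they then stand; what a row does not reach is not made up. A row lasts 1/8 s, in which the tool goes at most 62.5 mm and 10.7 degrees, less where a joint would pass 70% of its speed; a pose out of reach is approached as far as the arm can. A call is refused whole if a number of a shift passes 1 or a number of a turn 1, either way. A call with a gripper value outside its range is refused whole. The fingers move at their own pace and stop on an object; "newtons" is the grip in N (left out, the last holds). Time passes only in rows, so rows that do not move let the fingers close. It gives the time, the measured TCP pose, the force and the opening at its end, in the units of the state.
- r.sense(): the state, without advancing time (a new reading comes with each control period).
- r.grab_frame(name): name is "scene" or "top" or "wrist"; returns the picture (384x512x3 uint8, blue, green, red); there is no depth.
- r.get_calibration(name): a dict with "intrinsics" (3x3 intrinsics, pixels), "position" and "rotation" of the camera in the world. Camera axes: x right, y up, looking along -z (the intrinsics and any distortion apply to the point x, -y, -z); pixel columns grow to the right and rows downward; lengths in mm; the calibration is good to about 2 mm. A picture is of the moment at which its call begins: read the wrist's pose just before it. get_calibration takes no time and is no camera call; for the wrist camera it gives the pose at the moment of the call.
- r.sign_off(): hands the job in, once; it reports no verdict.
The state is a dict: "clock": time; "qpos": joint angles; "qvel": joint speeds; "joint_efforts": joint torques, N m; "eef_pos": TCP position; "tcp_rot": TCP orientation; "contact_force": force on the tool from outside, world axes, zero at the start; "wrist_torque": the same for the moment, N m; "opening": opening from 0.0 (shut) to 1.0 (fully open).
Only numpy, scipy, OpenCV 4.12 (cv2) and the standard library are available. Lean on these libraries where they do the work, as an engineer would, in place of code of your own. Each camera call takes 0.05 s, during which the arm holds its last target.

## Working session

There is one attempt and no reset: what is moved stays moved. The work goes in short steps, Python scripts to look and compute and a tool call to move; the robot and the scene stay as the last step left them, time stands still between calls to the robot, and variables do not carry over. Pictures are saved under pics/ and viewed, and the job is handed in when it is done.

Besides the shell and the picture viewer there is one more tool, called after "Call:" in YAML: its name, and indented under it one key for each argument. carry_out: Moves the arm, as the interface text tells. Its arguments: {"type":"object","properties":{"rows":{"type":"string"},"newtons":{"type":"number"}},"required":["rows"]}

```bash
mkdir -p pics; ls
python3 - <<'E'
from rig import r
import cv2
print(r.sense())
for n in ("scene","top"):
    c=r.get_calibration(n); print(n,c)
    cv2.imwrite(f"pics/{n}0.png",r.grab_frame(n))
E
```

```text
pics
{'clock': 0.0, 'qpos': array([-1.12137615e+00,  3.53633995e-01,  1.63415028e+00, -9.04369313e-07,
        1.15517779e+00, -2.39871390e-03]), 'qvel': array([-0.00041102, -0.00011282, -0.00034663,  0.00116356,  0.00043146,
        0.00232314]), 'joint_efforts': array([-8.85374320e-04, -6.05257416e+01, -3.42056251e+01, -1.25931874e-04,
        9.37631470e-03, -1.38318541e-05]), 'eef_pos': array([ 272.6828522 , -561.88102568,  252.56358403]), 'tcp_rot': array([-3.14022325e+00, -2.45793805e-06,  4.51819252e-01]), 'contact_force': array([-0.26346458, -0.051155  ,  0.10808316]), 'wrist_torque': array([ 0.04453586,  0.01466726, -0.02243201]), 'opening': 1.0020786261979975}
scene {'intrinsics': array([[375.93737798,   0.        , 260.63537793],
       [  0.        , 375.93737798, 192.15273589],
       [  0.        ,   0.        ,   1.        ]]), 'position': array([1157.39843325,  527.62866921,  741.33912305]), 'rotation': array([ 0.96242741, -0.00545048,  2.19514115])}
top {'intrinsics': array([[430.91795325,   0.        , 253.86075179],
       [  0.        , 430.91795325, 189.42961386],
       [  0.        ,   0.        ,   1.        ]]), 'position': array([ 338.33794169,   41.02254566, 1352.72772332]), 'rotation': array([ 0.10977945,  0.00372335, -1.56760605])}
```

View pics/scene0.png

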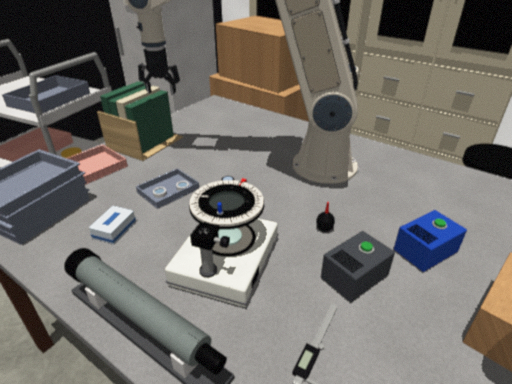

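View pics/top0.png

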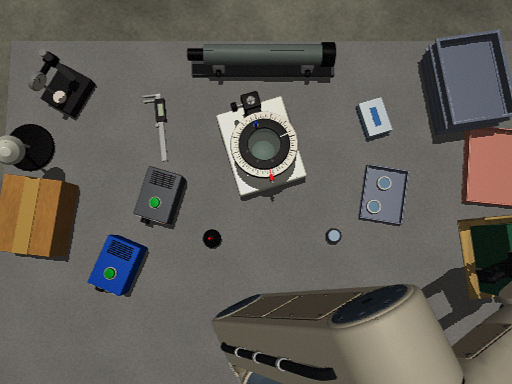

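The top view shows the viewer ring around (263,146), with the blue post near (256,125) and the red mark near (271,177). Two boxes have green buttons: the dark grey one at (154,202) and the blue decoy at (110,273). By the description I want the grey one. I'll check it in a close crop and measure.

```bash
cat > h.py <<'E'
import numpy as np, cv2
from scipy.spatial.transform import Rotation as Ro
from rig import r
def cal(n):
    c=r.get_calibration(n); return c["intrinsics"],np.array(c["position"]),Ro.from_euler("xyz",c["rotation"]).as_matrix()
def ray(c,u,v,z):
    K,p,R=c; d=R@np.array([(u-K[0,2])/K[0,0],-(v-K[1,2])/K[1,1],-1]); return p+d*(z-p[2])/d[2]
def proj(c,P):
    K,p,R=c; q=R.T@(np.asarray(P)-p); return np.array([K[0,2]+K[0,0]*q[0]/-q[2],K[1,2]-K[1,1]*q[1]/-q[2]])
def masks(im):
    h=cv2.cvtColor(im,cv2.COLOR_BGR2HSV)
    return {"green":cv2.inRange(h,(45,120,60),(75,255,255)),"red":cv2.inRange(h,(0,140,80),(8,255,255))|cv2.inRange(h,(172,140,80),(180,255,255)),"blue":cv2.inRange(h,(110,120,50),(130,255,255))}
def blobs(m,mn=3):
    n,l,s,c=cv2.connectedComponentsWithStats(m)
    return [(s[i,4],c[i].round(1).tolist(),s[i,:4].tolist()) for i in range(1,n) if s[i,4]>=mn]
E
python3 - <<'E'
from h import *
for n in ("top","scene"):
    im=cv2.imread(f"pics/{n}0.png"); c=cal(n)
    for k,m in masks(im).items():
        for a,q,bb in blobs(m):
            print(n,k,a,q,bb,[ray(c,*q,z)[:2].round(0).tolist() for z in (100,195,225)])
im=cv2.imread("pics/top0.png")
a=cv2.resize(im[85:215,200:330],(520,520),interpolation=cv2.INTER_CUBIC)
b=cv2.resize(im[150:280,90:220],(280,280),interpolation=cv2.INTER_CUBIC)
o=np.zeros((520,800,3),np.uint8);o[:,:520]=a;o[:280,520:]=b
cv2.imwrite("pics/crop0.png",o)
E
```

```text
top green 74 [154.1, 201.9] [149, 198, 11, 9] [[439.0, 337.0], [431.0, 315.0], [429.0, 308.0]]
top green 80 [509.7, 234.4] [507, 224, 5, 27] [[348.0, -692.0], [347.0, -637.0], [347.0, -619.0]]
top green 80 [108.9, 273.1] [104, 268, 11, 11] [[234.0, 461.0], [242.0, 429.0], [244.0, 419.0]]
top red 24 [271.4, 176.8] [269, 174, 6, 6] [[514.0, -5.0], [501.0, -2.0], [496.0, -1.0]]
top red 8 [209.1, 238.1] [208, 237, 3, 3] [[335.0, 175.0], [335.0, 165.0], [335.0, 162.0]]
top blue 16 [255.3, 123.1] [254, 121, 4, 6] [[675.0, 42.0], [649.0, 42.0], [641.0, 42.0]]
top blue 1662 [114.8, 263.9] [87, 235, 59, 61] [[260.0, 445.0], [266.0, 414.0], [268.0, 405.0]]
scene green 62 [439.7, 222.4] [435, 219, 11, 8] [[239.0, 463.0], [375.0, 473.0], [418.0, 476.0]]
scene green 81 [366.4, 245.8] [361, 242, 12, 9] [[442.0, 340.0], [548.0, 368.0], [582.0, 377.0]]
scene red 13 [243.0, 180.0] [241, 179, 5, 3] [[387.0, -91.0], [501.0, 0.0], [537.0, 29.0]]
scene red 23 [326.7, 208.3] [325, 203, 4, 11] [[363.0, 189.0], [481.0, 239.0], [518.0, 255.0]]
scene blue 47 [219.1, 206.7] [217, 202, 5, 11] [[536.0, -60.0], [628.0, 27.0], [657.0, 54.0]]
scene blue 2596 [428.4, 240.5] [394, 210, 73, 61] [[331.0, 460.0], [454.0, 470.0], [492.0, 473.0]]
```

View pics/crop0.png

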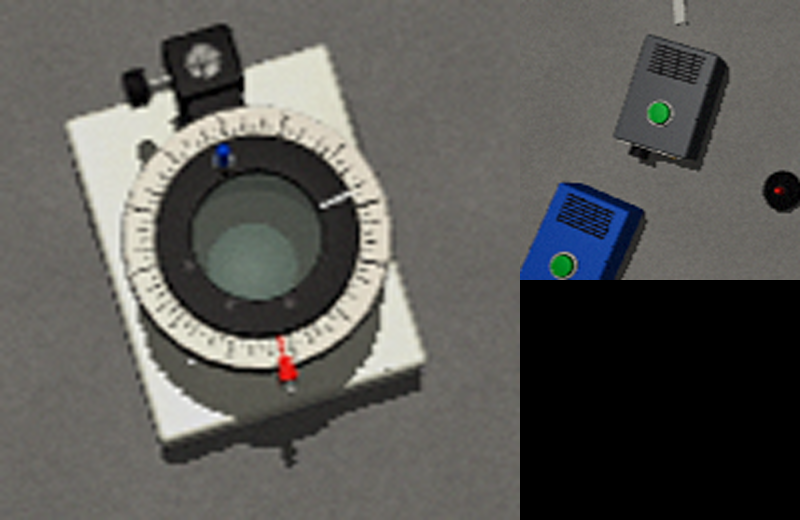

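The crop confirms the grey box's button, at crop (657,113). The white index line is at crop (337,198), the post at (224,157) and the red line at (282,347). Next I'll fit the ring and get the angles.

Run:
```python
from h import *
im=cv2.imread("pics/top0.png"); c=cal("top")
# rim: dark pixels (V<70) near ring, outer contour -> rays at z=194
g=cv2.cvtColor(im,cv2.COLOR_BGR2GRAY)
s=8
roi=cv2.resize(g[85:215,200:330],None,fx=s,fy=s,interpolation=cv2.INTER_CUBIC)
cx,cy=263.7,144.0
def topix(x,y): return (x+.5)/s-.5+200,(y+.5)/s-.5+85
# radial scan for dark->bright transition at outer border
pts=[]
for a in np.deg2rad(np.arange(0,360,3)):
    rr=np.arange(20,31,.1)
    u=cx+rr*np.cos(a); v=cy-rr*np.sin(a)
    p=cv2.remap(g,u.astype(np.float32)[None],v.astype(np.float32)[None],cv2.INTER_LINEAR)[0]
    i=np.where(p>115)[0]
    if len(i) and i[0]>10: pts.append(ray(c,u[i[0]],v[i[0]],194)[:2])
pts=np.array(pts)
from scipy.optimize import least_squares
f=lambda q:np.hypot(*(pts-q[:2]).T)-q[2]
o=least_squares(f,[590,5,70],loss="soft_l1",f_scale=1.5); C=o.x[:2]; print("centre",o.x,np.abs(o.fun).mean())
ang=lambda P:np.degrees(np.arctan2(P[1]-C[1],P[0]-C[0]))
for k,m in masks(im).items():
    m=m[85:215,200:330]
    for a,q,bb in blobs(m):
        u,v=q[0]+200,q[1]+85; z=195 if k=="red" else 215
        P=ray(c,u,v,z); print(k,P.round(1),np.hypot(*(P[:2]-C)),ang(P))
# profiles: sample polar at r=60 z=195 (index) and r=80 (red)
for rad,nm in ((54,'i'),(58,'i'),(63,'i'),(74,'r'),(80,'r'),(86,'r')):
    A=np.arange(-180,180,.5); P=[proj(c,[C[0]+rad*np.cos(np.radians(a)),C[1]+rad*np.sin(np.radians(a)),195 if nm=='i' else 192]) for a in A]
    P=np.array(P,np.float32)
    q=cv2.remap(im,P[None,:,0],P[None,:,1],cv2.INTER_LINEAR)[0].astype(float)
    w=np.clip(q.min(1)-110,0,None) if nm=='i' else np.clip(q[:,2]-q[:,1]-60,0,None)
    print(nm,rad,(A*w).sum()/w.sum(),A[w>0].min(),A[w>0].max())
```

```text
centre [592.42773989  18.85291169  71.42043104] 0.5535105918923685
red [500.5  -1.7 195. ] 94.18439121742225 -167.39303128083196
blue [644.   42.3 215. ] 56.71619051367945 24.46929011312136
i 54 -64.42957746478874 -66.0 -63.0
i 58 -65.1743119266055 -66.5 -63.5
i 63 -64.93498452012383 -66.5 -63.5
r 74 -167.35714285714286 -169.0 -166.0
r 80 -167.84571428571428 -169.0 -167.0
r 86 -167.48042328042328 -170.5 -164.5
```

Red and index came out at consistent angles: index −65°, post 24.8°, red −167.5°. The centre is about (592.4, 18.9). The ring has to turn 102.6° clockwise, so I'll shut the fingers and push the post clockwise. First I raise the arm and go to the far side of the post.

Call:
carry_out:
  rows: "0 0 0 -0.9 0; 0 0 0 -0.9 0; 0 1 -0.68 0 0; 0 1 -0.68 0 0; 0 1 -0.68 0 0; 0 1 -0.68 0 0; 0 1 -0.68 0 0; 0 1 -0.68 0 0; 0 1 -0.68 0 0; 0 1 -0.68 0 0; 0 1 -0.68 0 0; 0 1 -0.68 0 0"

```text
clock: 1.6
eef_pos: [454.0, -246.6, 307.1]
tcp_rot: [-3.141, 0.0, 0.452]
contact_force: [0.7, -0.1, 0.5]
opening: -0.003
```

Call:
carry_out:
  rows: "0 1 -0.68 0 0; 0 1 -0.68 0 0; 0 1 -0.68 0 0; 0 1 -0.68 0 0; 0 1 -0.68 0 0; 0 1 -0.68 0 0; 0 1 -0.68 0 0; 0 1 -0.68 0 0; 0 1 -0.68 0 0; 0 1 -0.68 0 0; 0 0 0 0 -1; 0 0 0 0 -1"

```text
clock: 3.1
eef_pos: [634.4, 67.3, 306.5]
tcp_rot: [-3.141, 0.001, 0.737]
contact_force: [-0.4, 0.0, -0.4]
opening: -0.003
```

Call:
carry_out:
  rows: "0 0 0 0 -1; 0 0 0 0 -1; 0 0 0 0 -1; 0 0 0 0 -1; 0 0 0 0 -1; 0 0 0 0 -1; 0 0 0 0 -1; 0 0 0 0 -1; 0 0 0 0 -1; 0 0 0 0 -0.1; 0 0 0 0 0; 0 0 0 0 0"

```text
clock: 4.6
eef_pos: [634.5, 66.7, 307.2]
tcp_rot: [-3.141, -0.0, 2.0]
contact_force: [-0.3, -0.9, 0.3]
opening: 0.003
```

Run:
```python
from h import *
c=cal("wrist"); im=r.grab_frame("wrist"); print(c)
for k,m in masks(im).items():
    print(k,blobs(m,10))
th=np.radians(24.8);C=np.array([592.4,18.9])
P=C+57*np.array([np.cos(th),np.sin(th)])
for z in (195,225): 
    q=proj(c,[*P,z]).round(0); print(z,q); cv2.drawMarker(im,(int(q[0]),int(q[1])),(0,255,255),0,12)
s=r.sense()['eef_pos']
for dz in (307-225-22,): print("tip",proj(c,[s[0],s[1],s[2]-22]))
cv2.imwrite("pics/w1.png",im)
```

```text
(array([[315.0739418 ,   0.        , 256.65220925],
       [  0.        , 315.0739418 , 186.39596942],
       [  0.        ,   0.        ,   1.        ]]), array([600.34483858, 141.49498805, 427.25573913]), array([[ 9.08855121e-01, -3.95007320e-01, -1.33983530e-01],
       [ 4.17111908e-01,  8.60813651e-01,  2.91577631e-01],
       [ 1.59552526e-04, -3.20887949e-01,  9.47117151e-01]]))
green []
red [(np.int32(374), [69.6, 195.6], [56, 183, 40, 22])]
blue [(np.int32(185), [254.8, 227.0], [248, 218, 14, 17])]
195 [255. 221.]
225 [255. 238.]
tip [256.33269398 249.63355592]
```

View pics/w1.png

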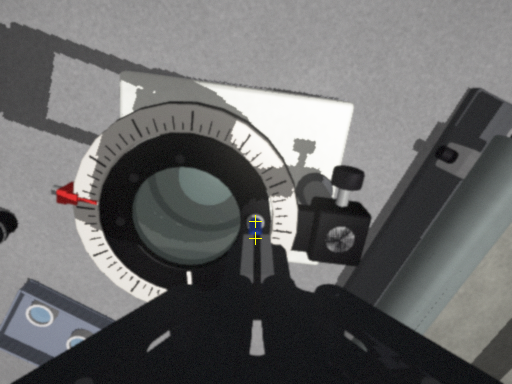

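The wrist view shows the post at about (255,227), right where I predicted it, with the fingertips just behind it. The red clip is at (70,195). Descending with force checks.

Call:
carry_out:
  rows: "0 0 0 0.7 0; 0 0 0 0.7 0; 0 0 0 0.3 0; 0 0 0 0 0"

```text
clock: 5.15
eef_pos: [634.3, 66.7, 255.9]
tcp_rot: [-3.141, -0.0, 2.001]
contact_force: [0.6, 0.4, -0.6]
opening: 0.002
```

Call:
carry_out:
  rows: "0 0 0 0.3 0; 0 0 0 0.3 0; 0 0 0 0.3 0; 0 0 0 0 0"

```text
clock: 5.65
eef_pos: [634.0, 66.7, 228.2]
tcp_rot: [-3.14, -0.001, 2.002]
contact_force: [0.1, -0.2, -0.4]
opening: 0.003
```

Call:
carry_out:
  rows: "0 -0.1 0 0 0; 0 -0.1 0 0 0; 0 -0.1 0 0 0; 0 -0.07 0 0 0; 0 0 0 0 0"

```text
clock: 6.28
eef_pos: [639.3, 56.5, 229.4]
tcp_rot: [3.141, 0.0, 2.001]
contact_force: [0.4, -0.1, 0.1]
opening: 0.0
```

Call:
carry_out:
  rows: "0 -0.134 0.033 0 0.5; 0 -0.134 0.033 0 0.5; 0 -0.134 0.033 0 0.5; 0 0 0 0 0"

```text
clock: 6.78
eef_pos: [646.2, 46.2, 229.2]
tcp_rot: [-3.141, 0.0, 1.793]
contact_force: [0.4, 0.2, -0.4]
opening: 0.0
```

```bash
cat > meas.py <<'E'
from h import *
import sys
C=np.array([592.4,18.9])
def meas(cn,im):
    c=cal(cn)
    def sc(rad,z,fn):
        A=np.arange(-180,180,.25); P=np.array([proj(c,[C[0]+rad*np.cos(np.radians(a)),C[1]+rad*np.sin(np.radians(a)),z]) for a in A],np.float32)
        q=cv2.remap(im,P[None,:,0],P[None,:,1],cv2.INTER_LINEAR)[0].astype(float); w=fn(q)
        return (np.round((A*w).sum()/w.sum(),2),A[w>0].min(),A[w>0].max()) if w.sum()>0 else None
    for rad in (54,58,63): print(cn,"idx",rad,sc(rad,195,lambda q:np.clip(q.min(1)-110,0,None)))
    for rad in (74,78,82): print(cn,"red",rad,sc(rad,192.5,lambda q:np.clip(q[:,2]-q[:,1]-60,0,None)))
    return c
if __name__=="__main__":
    n=sys.argv[1]
    im=r.grab_frame("top"); meas("top",im)
    w=r.grab_frame("wrist"); meas("wrist",w)
    o=np.zeros((512,800,3),np.uint8)
    o[:384,:512]=w; o[:288,512:]=cv2.resize(im[85:215,200:330],(288,288),interpolation=cv2.INTER_CUBIC)
    cv2.imwrite(f"pics/{n}.png",o)
E
python3 meas.py m1
```

```text
top idx 54 (np.float64(22.83), np.float64(-180.0), np.float64(179.75))
top idx 58 (np.float64(26.48), np.float64(-180.0), np.float64(179.75))
top idx 63 (np.float64(40.72), np.float64(-180.0), np.float64(179.75))
top red 74 None
top red 78 None
top red 82 None
wrist idx 54 (np.float64(-78.19), np.float64(-79.75), np.float64(-76.75))
wrist idx 58 (np.float64(-79.41), np.float64(-80.0), np.float64(-79.0))
wrist idx 63 None
wrist red 74 (np.float64(-167.56), np.float64(-168.75), np.float64(-166.25))
wrist red 78 (np.float64(-167.53), np.float64(-168.75), np.float64(-166.5))
wrist red 82 (np.float64(-167.57), np.float64(-168.75), np.float64(-166.5))
```

View pics/m1.png

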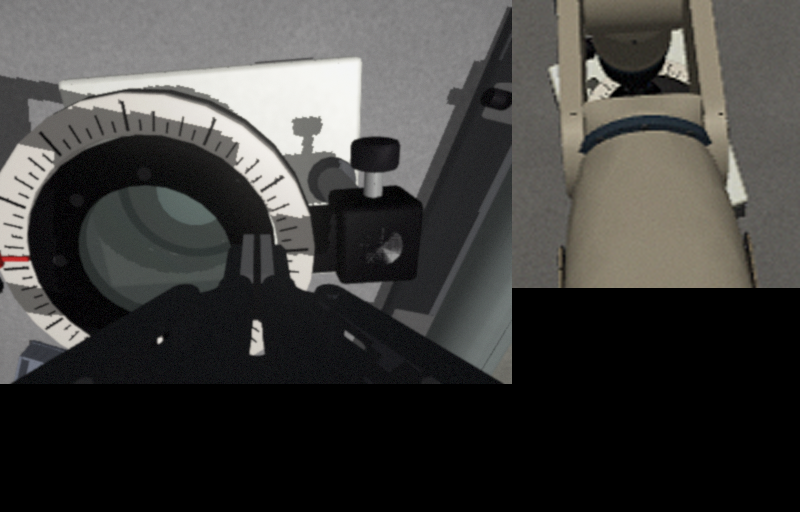

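The index is mostly hidden behind the gripper. The wrist measurement near −78° fits the 13° pushed so far. Continuing the arc.

Call:
carry_out:
  rows: "0 -0.136 0.028 0 0.5; 0 -0.136 0.028 0 0.5; 0 -0.136 0.028 0 0.5; 0 -0.136 0.028 0 0.5; 0 -0.136 0.028 0 0.5; 0 -0.136 0.028 0 0.5; 0 -0.136 0.028 0 0.5; 0 -0.136 0.028 0 0.5; 0 -0.136 0.028 0 0.5; 0 -0.136 0.028 0 0.5; 0 0 0 0 0"

```text
clock: 8.25
eef_pos: [650.8, 5.8, 229.3]
tcp_rot: [3.141, -0.0, 1.095]
contact_force: [-0.0, 0.2, 0.6]
opening: -0.002
```

```bash
python3 meas.py m2
python3 - <<'E'
from h import *
s=r.sense();d=s['eef_pos'][:2]-[592.4,18.9];t=s['tcp_rot'][2]-np.pi/2
print(np.degrees(t),d@[np.cos(t),np.sin(t)],d@[-np.sin(t),np.cos(t)],s['contact_force'])
E
```

```text
top idx 54 (np.float64(58.89), np.float64(-157.5), np.float64(108.0))
top idx 58 (np.float64(56.68), np.float64(-165.25), np.float64(106.25))
top idx 63 (np.float64(37.82), np.float64(-174.0), np.float64(80.25))
top red 74 None
top red 78 None
top red 82 None
wrist idx 54 (np.float64(-117.94), np.float64(-118.25), np.float64(-117.5))
wrist idx 58 None
wrist idx 63 None
wrist red 74 (np.float64(-167.6), np.float64(-168.75), np.float64(-166.5))
wrist red 78 (np.float64(-167.55), np.float64(-168.5), np.float64(-166.5))
wrist red 82 (np.float64(-167.62), np.float64(-168.5), np.float64(-166.5))
-27.18649018554258 57.70572527136502 15.023232807277434 [ 0.21773487 -0.21051105 -0.0554322 ]
```

View pics/m2.png

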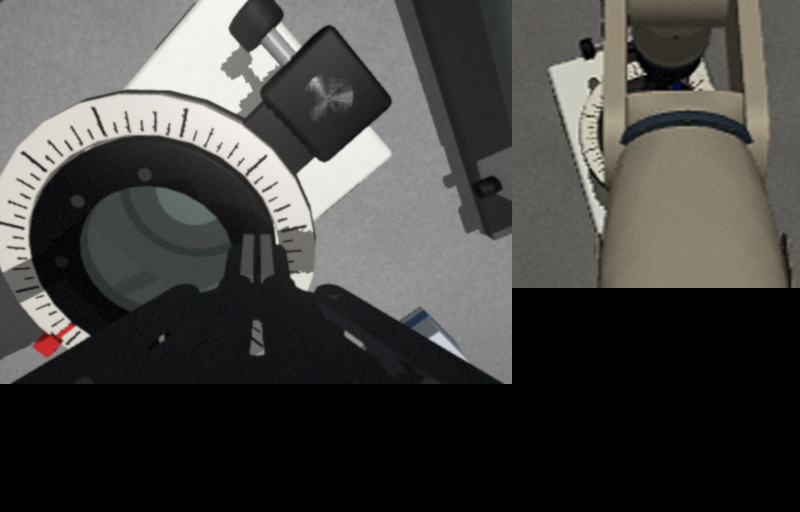

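Call:
carry_out:
  rows: "0 -0.134 0.031 0 0.5; 0 -0.134 0.031 0 0.5; 0 -0.134 0.031 0 0.5; 0 -0.134 0.031 0 0.5; 0 -0.134 0.031 0 0.5; 0 -0.134 0.031 0 0.5; 0 -0.134 0.031 0 0.5; 0 -0.134 0.031 0 0.5; 0 -0.134 0.031 0 0.5; 0 -0.134 0.031 0 0.5; 0 0 0 0 0"

```text
clock: 9.72
eef_pos: [628.9, -28.3, 229.3]
tcp_rot: [-3.142, 0.0, 0.398]
contact_force: [-0.2, -0.4, 0.7]
opening: -0.002
```

```bash
cat > pol.py <<'E'
from h import *
s=r.sense();d=s['eef_pos'][:2]-[592.4,18.9];t=s['tcp_rot'][2]-np.pi/2
print(np.degrees(t),d@[np.cos(t),np.sin(t)],d@[-np.sin(t),np.cos(t)],s['contact_force'],s['qpos'].round(2))
E
python3 pol.py; python3 meas.py m3
```

```text
-67.21476332379781 57.68410627845826 15.40320666742959 [-0.16716436 -0.3534769   0.72427092] [-0.05  0.38  1.65 -0.    1.11  1.13]
top idx 54 (np.float64(-29.52), np.float64(-97.5), np.float64(163.25))
top idx 58 (np.float64(-27.79), np.float64(-97.0), np.float64(14.25))
top idx 63 (np.float64(-27.69), np.float64(-118.25), np.float64(13.0))
top red 74 None
top red 78 None
top red 82 None
wrist idx 54 None
wrist idx 58 None
wrist idx 63 None
wrist red 74 None
wrist red 78 None
wrist red 82 None
```

View pics/m3.png

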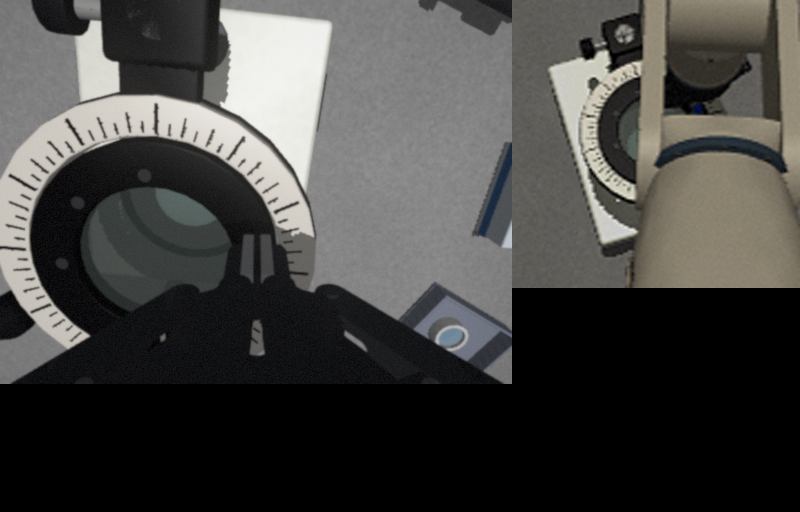

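Run:
```python
from meas import *
im=r.grab_frame("scene"); meas("scene",im)
cv2.imwrite("pics/s3.png",cv2.resize(im[160:260,170:290],(720,600),interpolation=cv2.INTER_CUBIC))
```

```text
scene idx 54 None
scene idx 58 None
scene idx 63 None
scene red 74 None
scene red 78 None
scene red 82 None
```

View pics/s3.png

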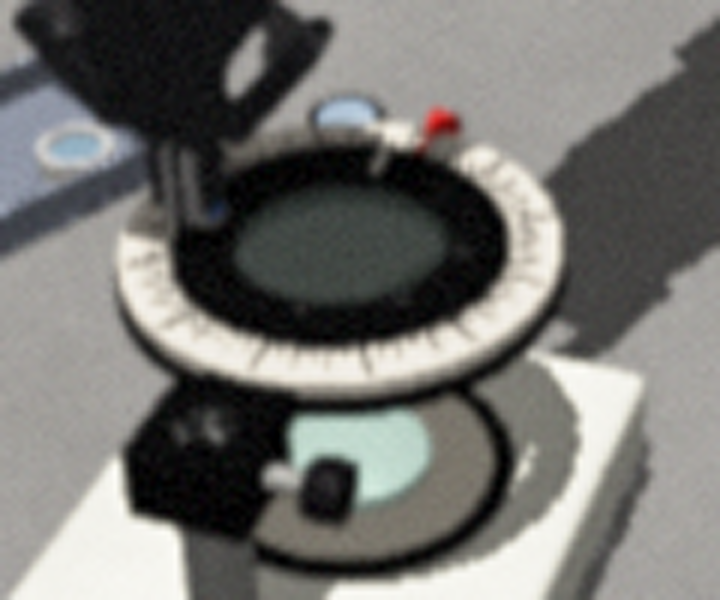

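In the scene crop the white index is at (378,158) and the red line at about (422,150), so a little more turn is needed.

Run:
```python
from h import *
c=cal("scene");C=np.array([592.4,18.9])
for n,u,v,z in (("idx",378,158,195),("idxin",372,172,195),("red",425,148,193)):
    P=ray(c,170+(u+.5)/6-.5,160+(v+.5)/6-.5,z);d=P[:2]-C;print(n,P.round(1),np.hypot(*d),np.degrees(np.arctan2(d[1],d[0])))
```

```text
idx [539.3  -4.  195. ] 57.813419505693865 -156.6483180304902
idxin [549.2   0.7 195. ] 46.85303432754508 -157.19984260063728
red [518.8   5.7 193. ] 74.78237316013384 -169.80520907649634
```

Call:
carry_out:
  rows: "0 -0.134 0.031 0 0.5; 0 -0.134 0.031 0 0.5; 0 -0.05 0.012 0 0.19; 0 0 0 0 0; 0 0 0 0 0"

```text
clock: 10.5
eef_pos: [620.9, -33.6, 229.3]
tcp_rot: [-3.142, 0.0, 0.231]
contact_force: [1.5, 0.2, -0.0]
opening: 0.001
```

```bash
python3 pol.py
python3 - <<'E'
from meas import *
im=r.grab_frame("scene"); 
cv2.imwrite("pics/s4.png",cv2.resize(im[160:260,170:290],(720,600),interpolation=cv2.INTER_CUBIC))
E
```

```text
-76.7624861030534 57.61728471931243 15.746249124510424 [ 1.5267371   0.20606819 -0.00271019] [-0.06  0.37  1.66 -0.    1.11  1.28]
```

View pics/s4.png

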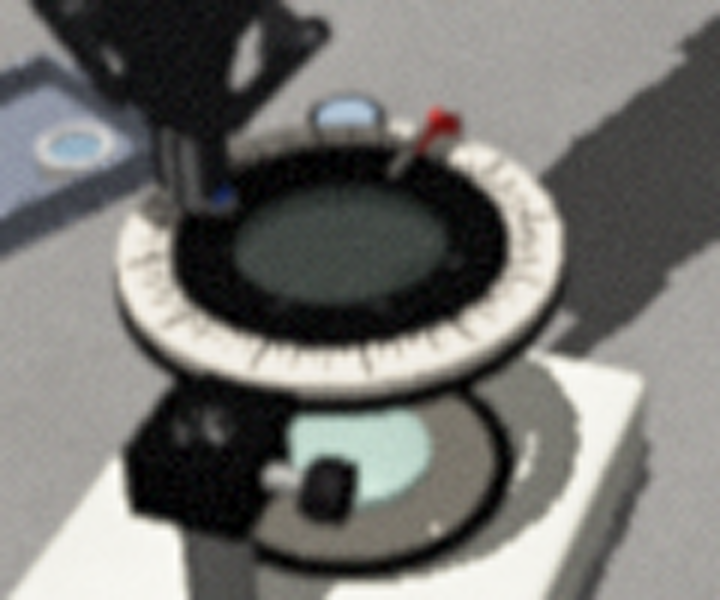

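The index and red line now look nearly in line at crop (400,160) to (428,140). I'll back off, rise and check with a clear view.

Call:
carry_out:
  rows: "0 0.3 0 0 0; 0 0.4 0 0 0; 0 0.1 0 -0.7 0; 0 0 0 -1 0; 0 0 0 -1 0; 0 0 0 -1 0; 0 1 0 0 0; 0 1 0 0 0; 0 0 0 0 0; 0 0 0 0 0"

```text
clock: 11.8
eef_pos: [702.4, -14.5, 339.7]
tcp_rot: [-3.141, 0.001, 0.23]
contact_force: [1.7, 0.3, -0.2]
opening: 0.003
```

```bash
python3 pol.py; python3 meas.py m5
```

```text
-76.81811803311192 57.573193891367744 99.5198824143913 [ 1.71691383  0.26167693 -0.24460817] [-0.02  0.42  1.35 -0.    1.38  1.32]
top idx 54 (np.float64(-104.53), np.float64(-180.0), np.float64(179.75))
top idx 58 (np.float64(-104.22), np.float64(-178.5), np.float64(-31.5))
top idx 63 (np.float64(-105.1), np.float64(-179.75), np.float64(-32.25))
top red 74 None
top red 78 None
top red 82 None
wrist idx 54 None
wrist idx 58 None
wrist idx 63 None
wrist red 74 None
wrist red 78 None
wrist red 82 None
```

View pics/m5.png

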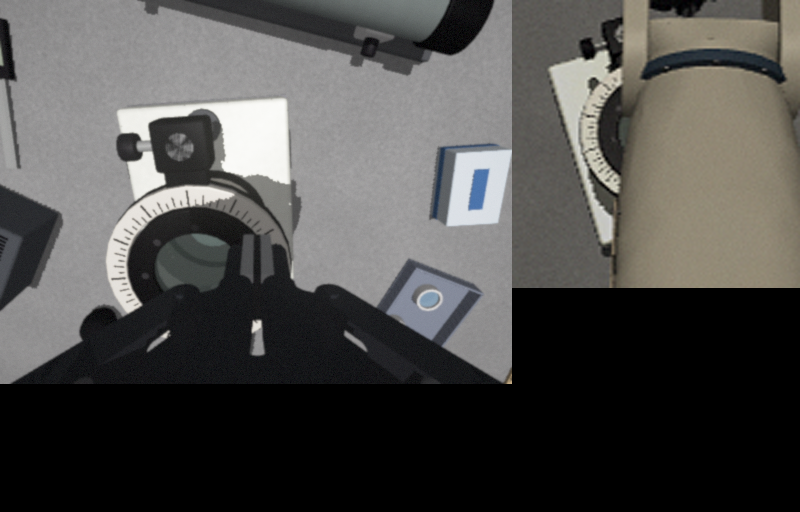

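The wrist view hides the index. The top camera will be clear from over the lamp supply, so I'm going there now.

Call:
carry_out:
  rows: "0 -0.42 -0.96 0 0; 0 -0.42 -0.96 0 0; 0 -0.42 -0.96 0 0; 0 -0.42 -0.96 0 0; 0 -0.42 -0.96 0 0; 0 -0.42 -0.96 0 0; 0 -0.42 -0.96 0 0; 0 -0.42 -0.96 0 0; 0 -0.42 -0.96 0 0; 0 -0.42 -0.96 0 0; 0 -0.42 -0.96 0 0; 0 -0.42 -0.96 0 0"

```text
clock: 13.4
eef_pos: [475.7, 287.9, 340.7]
tcp_rot: [-3.141, -0.001, 0.229]
contact_force: [0.2, -0.2, -0.5]
opening: 0.002
```

Call:
carry_out:
  rows: "0 -0.4 -0.97 0 0; 0 -0.4 -0.97 0 0; 0 0 0 0 0; 0 0 0 0 0"

```text
clock: 13.9
eef_pos: [440.1, 338.2, 340.5]
tcp_rot: [3.141, -0.0, 0.23]
contact_force: [-0.2, 0.4, 0.4]
opening: -0.001
```

```bash
python3 pol.py; python3 meas.py m6
python3 - <<'E'
from h import *
c=cal("wrist");im=cv2.imread("pics/m6.png")[:384,:512]
for a,q,bb in blobs(masks(im)["green"],10): print(a,q,bb,ray(c,*q,100))
E
```

```text
-76.81504014964463 -345.6094600829685 -75.4420792561338 [-0.23002189  0.35778718  0.44586303] [ 0.65  0.17  1.68 -0.    1.29  1.99]
top idx 54 (np.float64(-166.59), np.float64(-168.75), np.float64(-164.0))
top idx 58 (np.float64(-166.0), np.float64(-166.0), np.float64(-166.0))
top idx 63 (np.float64(-166.48), np.float64(-168.25), np.float64(-164.25))
top red 74 (np.float64(-167.31), np.float64(-169.0), np.float64(-165.75))
top red 78 (np.float64(-167.64), np.float64(-169.0), np.float64(-166.5))
top red 82 (np.float64(-167.93), np.float64(-168.75), np.float64(-167.0))
wrist idx 54 None
wrist idx 58 None
wrist idx 63 None
wrist red 74 None
wrist red 78 None
wrist red 82 None
406 [255.6, 154.9] [245, 144, 22, 23] [440.07158096 338.50794612 100.        ]
322 [132.7, 278.7] [122, 269, 22, 20] [237.60121587 460.3756771  100.        ]
```

View pics/m6.png

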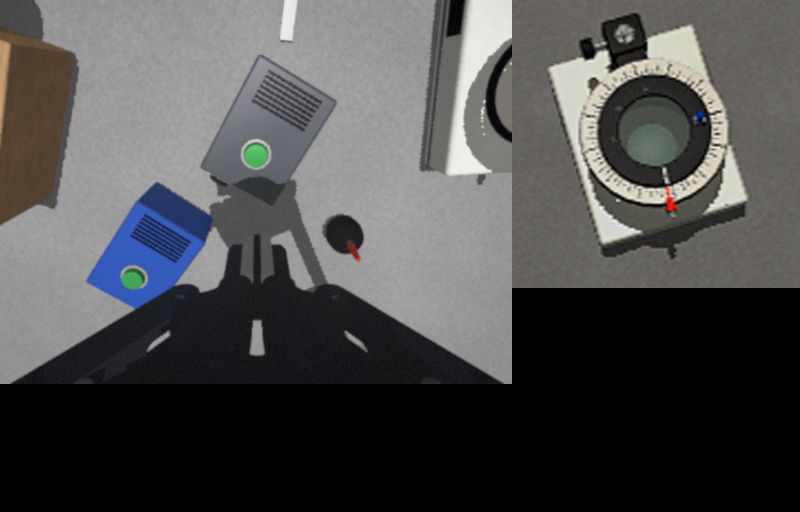

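The top view now shows the index at −166.5° and the red line at −167.5°, which is about 1.3 mm apart and well within tolerance. The wrist view puts the grey box's button at (256,155), which is (440,338.5), right under the tool. Pressing it.

Call:
carry_out:
  rows: "0 0 0 1 0; 0 0 0 1 0; 0 0 0 1 0; 0 0 0 1 0; 0 0 0 1 0; 0 0 0 1 0; 0 0 0 0.8 0; 0 0 0 0 0; 0 0 0 0 0"

```text
clock: 15.12
eef_pos: [440.8, 338.7, 137.1]
tcp_rot: [-3.141, -0.001, 0.229]
contact_force: [-0.2, -0.1, 0.8]
opening: -0.002
```

Call:
carry_out:
  rows: "0 0 0 0.1 0; 0 0 0 0.1 0; 0 0 0 0.1 0; 0 0 0 0.1 0; 0 0 0 0 0"

```text
clock: 15.75
eef_pos: [439.9, 338.7, 124.0]
tcp_rot: [3.141, 0.001, 0.23]
contact_force: [-0.9, 0.5, -0.3]
opening: 0.003
```

Call:
carry_out:
  rows: "0 0 0 0.07 0; 0 0 0 0.07 0; 0 0 0 0.07 0; 0 0 0 0 0"

```text
clock: 16.25
eef_pos: [440.1, 338.7, 117.8]
tcp_rot: [3.142, 0.0, 0.23]
contact_force: [-0.8, 1.4, 0.3]
opening: -0.002
```

Call:
carry_out:
  rows: "0 0 0 0.05 0; 0 0 0 0 0"

```text
clock: 16.5
eef_pos: [440.1, 338.8, 116.4]
tcp_rot: [3.142, 0.0, 0.23]
contact_force: [-0.0, 0.2, -0.3]
opening: 0.0
```

Call:
carry_out:
  rows: "0 0 0 0.05 0; 0 0 0 0 0"

```text
clock: 16.75
eef_pos: [440.1, 338.8, 115.8]
tcp_rot: [-3.142, -0.0, 0.23]
contact_force: [-2.4, -2.4, 12.0]
opening: 0.003
```

The upward force jumped to 12 N at tip height 94 mm, which is the button's stop. Retracting and checking everything.

Call:
carry_out:
  rows: "0 0 0 0.02 0; 0 0 0 -0.3 0; 0 0 0 -1 0; 0 0 0 -1 0; 0 0 0 -1 0; 0 0 0 -1 0; 0 0 0 -1 0; 0 -1 0 -1 0; 0 -1 0 0 0; 0 -1 0 0 0; 0 0 0 0 0; 0 0 0 0 0"

```text
clock: 18.25
eef_pos: [352.9, 318.5, 303.7]
tcp_rot: [-3.141, -0.001, 0.23]
contact_force: [0.8, -0.1, -0.6]
opening: 0.008
```

```bash
python3 meas.py m7
python3 - <<'E'
from h import *
print(r.sense()['eef_pos'],r.sense()['contact_force'])
a=cv2.imread("pics/top0.png"); b=r.grab_frame("top"); cv2.imwrite("pics/top7.png",b)
c=cal("top")
for n,im in (("before",a),("after",b)):
    for k in("green","red"):
        print(n,k,[(x,q) for x,q,_ in blobs(masks(im)[k],6)])
s=r.grab_frame("scene")
for im in (cv2.imread("pics/scene0.png"),s): print("scene",[(x,q) for x,q,_ in blobs(masks(im)["green"],10)])
o=np.hstack([cv2.resize(i[215:310,310:475],(400,230),interpolation=cv2.INTER_CUBIC) for i in (cv2.imread("pics/scene0.png"),s)])
o=np.vstack([o,np.hstack([cv2.resize(i[80:260,130:430],(400,240)) for i in (a,b)])])
cv2.imwrite("pics/cmp7.png",o)
E
```

```text
top idx 54 (np.float64(-166.59), np.float64(-168.75), np.float64(-164.0))
top idx 58 (np.float64(-166.0), np.float64(-166.25), np.float64(-165.75))
top idx 63 (np.float64(-166.46), np.float64(-168.25), np.float64(-164.25))
top red 74 (np.float64(-167.32), np.float64(-169.0), np.float64(-165.75))
top red 78 (np.float64(-167.63), np.float64(-169.0), np.float64(-166.25))
top red 82 (np.float64(-167.93), np.float64(-168.75), np.float64(-167.0))
wrist idx 54 None
wrist idx 58 None
wrist idx 63 None
wrist red 74 None
wrist red 78 None
wrist red 82 None
[353.16242685 318.52200774 303.39323979] [-0.11247365 -0.49051052 -0.16922516]
before green [(np.int32(74), [154.1, 201.9]), (np.int32(80), [509.7, 234.4]), (np.int32(80), [108.9, 273.1])]
before red [(np.int32(24), [271.4, 176.8]), (np.int32(8), [209.1, 238.1])]
after green [(np.int32(73), [154.5, 202.1]), (np.int32(83), [509.8, 235.1]), (np.int32(80), [108.9, 273.1])]
after red [(np.int32(24), [271.4, 176.8]), (np.int32(8), [209.1, 238.1])]
scene [(np.int32(62), [439.7, 222.4]), (np.int32(81), [366.4, 245.8])]
scene [(np.int32(61), [439.7, 222.4]), (np.int32(59), [366.0, 247.0])]
```

View pics/cmp7.png

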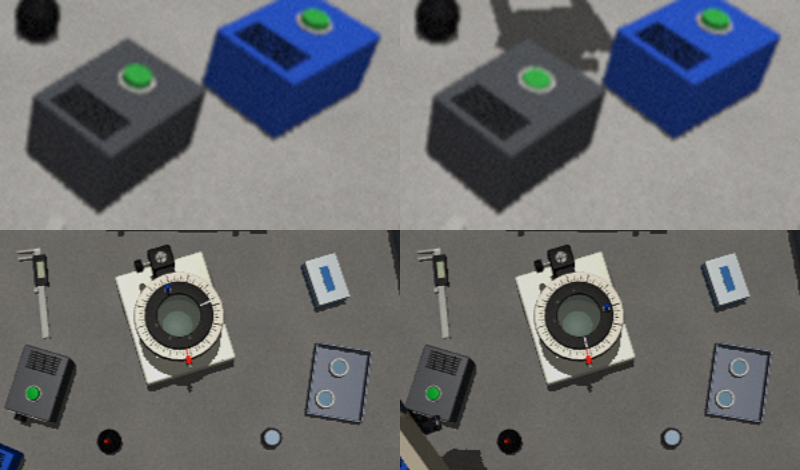

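View pics/m7.png

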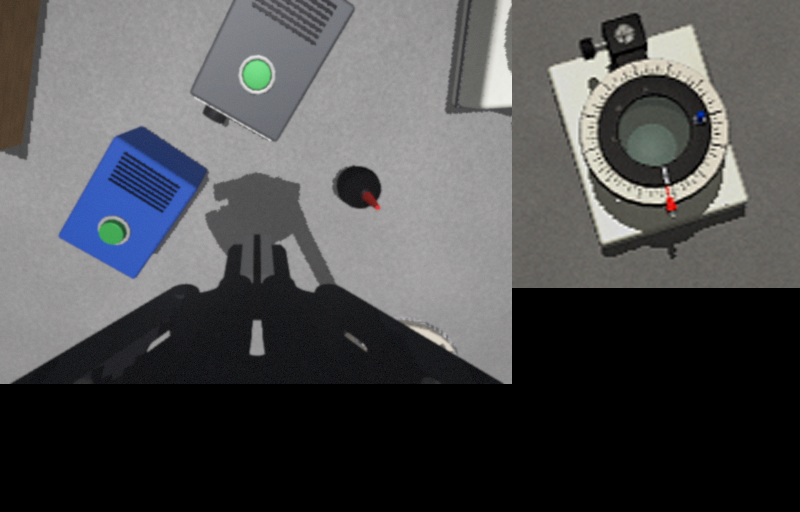

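The button is flush in the scene crop at (537,79), its side no longer showing. The index and red line are in line, and everything else is where it was. The robot is clear, so I'm handing in.

```bash
python3 -c "
from rig import r
print(r.sense()['clock']); print(r.sign_off())"
```

```text
18.45
the job is handed in; nothing more can be done
None
```

The lamp button is pressed in, the index line is on the red mark, and the job was handed in at 18.45 s. `sign_off()` gives no verdict, so I only have my own checks to go on.

**What I did:** I shut the fingers and pushed the finger post about 101° clockwise without gripping it. Then I pressed the green button on the dark grey lamp supply and moved the arm clear.

**Last checks:**
- **Index and red line:** the top camera put the index at about −166.5° and the red line at about −167.5°. That 1° is about 1.3 mm along the scale, or roughly 2 mm with the built-in 1.5 mm radial gap, against the 4.2 mm limit.
- **Button:** contact force rose to 12 N with the fingertips at about 94 mm, the height given for fully in. The button's side no longer shows in the scene view.
- **Red mark and other things:** the red mark was at the same pixel before and after. The blank, tray, cells, loupe, blower, tissue box and caliper showed no visible shift.
- **Forces while pushing:** the readings at the end of each push were 1.7 N or less. I have no readings from during the pushes.

**Checks that failed or were weak:** while pushing, the gripper and arm hid the index from the wrist and top cameras, and their automatic index readings were unusable. I steered by the scene camera instead, and the top view confirmed the result once the arm was away.

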